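# Turn a gas cell to its code reader and clip it in

## Task

The gas cell lying in the V-rest has to be read: turn it about its long axis so that its raised code plate squarely faces the window of the reader head, and snap it fully down into both spring clips of the reader station, with the plate in front of the window. Leave the reader head at the angle it is set to, and the other things where they stand.

Things in the scene. Friction and masses are not known exactly. Their poses are not given: they have to be found in the camera images.
- cell: the gas cell: plain loose aluminium cylinder, 32 mm diameter, 200 mm long, about 0.3 kg. Origin at its middle, x along its axis to the end with the code plate, z out of the plate's face. Grip it near its middle (x from -28 to 28 mm). It starts in the V-rest, plate 75 degrees from straight up towards the rest's -y side. To face the reader it must roll 135 to 170 degrees about its axis
- plate (a point): centre of the outer face of the code plate: steel plate 30 x 14 mm with a dot code, standing 2 mm proud of the cell's side; at x = 80 mm, z = 18 mm in the cell's frame
- rest: the V-rest, fixed: base 132 x 66 x 10 mm, two posts 12 mm wide at x = -50 and 50 mm with V-notches open upwards; only the base lies below the cell between them. Origin under the middle of the base, x along the V, z up. A cell lying in it has its axis along x, 88 mm above the surface, and stays at the roll it is laid down with, so it can be put back part-turned and gripped anew
- station: the reader station, fixed: base 190 x 70 x 10 mm (x from -62 to 128 mm); two C-shaped sheet steel spring clips, 12 mm wide, open upwards, at x = -38 and 38 mm. Origin on the surface midway below the clips, x along the clips' axis to the reader's end, z up. At x = 111 to 136 mm stand the reader's arm, cheek and pivot knob, up to 12 mm above the clips' axis (the arm higher when raised)
- seat (a point): point of the station on the clips' axis midway between the clips, 88 mm above the surface: the middle of the cell when fully home. The clips' mouth is 43 mm wide at its top, 18 mm above the axis. A cell laid on the lips rests some 20 mm too high and takes about 15 to 20 N straight down to snap home onto its saddles; once in, it can still be rolled against friction
- reader (a joint): set angle of the reader head about the clips' axis: at 0 the head stands level with the axis on the station's +y side and looks along -y; positive raises it towards straight above (0.5 = 29 degrees up). Friction holds it; it must not be pushed. The head is a grey block, 42 mm along the station's x (59 to 101 mm), reaching from 36 to 98 mm off the clips' axis, 36 mm thick
- read_spot (a point): the point 18 mm off the clips' axis, in front of the middle of the reader's window (x = 80 mm along the station), where the centre of the plate's face should be. Its frame turns with the head: x as the station's x, y from the clips' axis out to the window
- objective: microscope objective, 28 mm diameter, 52 mm high, standing; bystander, origin under its middle
- vial_amber: amber glass vial with black cap, 27 mm diameter, 56 mm high, standing; bystander, origin under its middle
- amplifier: small black amplifier box, 35 x 76 x 22 mm, lying on the surface; bystander, origin under its middle

How it is judged:
By the outcome, as a careful person would: the job done as asked, in the order asked, and still so for the second after the job is handed in, with the robot touching nothing.
It also fails if it takes over 58 s, if anything falls off the work surface, if the arm or the gripper's body presses on something with over 40 N, if the wrist force passes 120 N, or if a joint passes its speed limit or range.

## Robot

A 7-joint arm with a two-finger parallel gripper is mounted at the origin on a cart in front of the work surface, level with it; the furniture and walls round the work are solid. World frame = base frame: x ahead of the robot, y to its left, z up, the work surface at z = 0. Lengths are in m, angles in rad, forces in N, time in s.
With the tool pointing down it reaches from about 0.4 to 0.875 m from the base axis. Payload 4.4 kg.
Tool frame: the origin (TCP) lies at the very end of the fingers, on their centre line; the grasp point (between the pads) lies 19 mm behind it (robot.tcp_to_grasp is the distance from the TCP to the grasp point, in m); z points along the fingers, y is the line along which they close (so a half turn about z gives the same grasp; the last joint's range is limited). The gripper opens to 85 mm and grips with 20 to 120 N. Pads are 22 mm wide; open, the fingers measure 114 mm over their backs; the gripper's body (76 mm by 85 mm) begins 54 mm behind the grasp point. The pads swing forward as they close: fully open they stand 13 mm farther back than shut.
Start: joints at [1.152, 0.628, 0.038, 1.517, -0.027, 0.996, -0.02], TCP at [0.225, -0.61, 0.231] pointing down, gripper open.
Joint ranges: [-3.06, 3.06], [-0.37, 2.12], [-1.25, 1.32], [0.18, 2.47], [-1.1, 4.24], [0.23, 1.98], [-2.94, 2.94]. Speed limits (rad/s): [2.57, 2.57, 3.14, 3.14, 3.14, 3.14, 3.14].

## Interface

Orientations are given as a rotation vector (axis times angle).
In Python, from station import robot gives the robot as it stands.
- The arm moves only by the shell command python3 shift.py 'ROWS' [FORCE]. ROWS is a JSON list of rows, 1 to 8 of them, each written [[dx, dy, dz], turn, opening]: dx, dy, dz in units of 100 mm, then a turn about the tool's z in units of 0.05 rad, then the opening from 0.0 (shut) to 1.0 (fully open); each row is the pose to reach, as a shift and turn from the pose commanded when the command began, along the tool's axes at that moment; what a row does not reach only later rows make up. A row lasts 1/12 s, in which the tool goes at most 0.0417 m and 0.125 rad, less where a joint would pass 70% of its speed; a pose out of reach is approached as far as the arm can. The fingers move at their own pace and stop on an object; FORCE is the grip in N (left out, the last holds). Time passes only in rows, so rows that do not move let the fingers close. It prints the time, the measured TCP pose, the force, the opening and the grip force at its end. Input that does not fit is refused with a message, and nothing moves.
- robot.get_obs(): the state, without advancing time (a new reading comes with each control period).
- robot.snapshot(name): name is "side" or "top"; returns a dict with "img" (420x560x3 uint8, red, green, blue), "intrinsics" (3x3 intrinsics, pixels), "k1" (the pictures are not rectified: a ray, as slopes to the right and down, at radius r is drawn at 1 + k1 r^2 times it, then the intrinsics apply), "pose" (4x4, takes a point from camera to world coordinates). Camera axes: x right, y up, looking along -z (the intrinsics and any distortion apply to the point x, -y, -z); pixel columns grow to the right and rows downward; lengths in m; the calibration is good to about 2 mm. A picture is of the moment at which its call begins. There is no depth.
- robot.job_done(): hands the job in; it is judged then, once.
The state is a dict: "time": time; "joints": joint angles; "qvel": joint speeds; "joint_torque": joint torques, N m; "ee_pos": TCP position; "eef_rot": TCP orientation; "contact_force": force on the tool from outside, world axes, zero at the start; "moment": the same for the moment, N m; "width": opening from 0.0 (shut) to 1.0 (fully open); "grasp_force": force on a finger pad.
Only numpy, scipy, OpenCV 4.12 (cv2) and the standard library are available. Lean on these libraries where they do the work, as an engineer would, in place of code of your own. Each camera call takes 0.05 s, during which the arm holds its last target. There are 200 camera calls.

## Working session

There is one attempt and no reset: what is moved stays moved. The work goes in short steps, Python scripts to look and compute and a shell command to move; the robot and the scene stay as the last step left them, time stands still between calls to the robot, and variables do not carry over. Pictures are saved under pics/ and viewed, at most 10 in all, crops included, and the job is handed in when it is done.

```bash
ls; mkdir -p pics; python3 - <<'E'
from station import robot
import cv2,numpy as np,pickle
o=robot.get_obs();print({k:np.round(v,3) for k,v in o.items()}, robot.tcp_to_grasp)
for n in("side","top"):
    s=robot.snapshot(n);pickle.dump(s,open(f"{n}0.pkl","wb"));cv2.imwrite(f"pics/{n}0.png",s["img"][:,:,::-1]);print(n,np.round(s["intrinsics"],1),s["k1"],np.round(s["pose"],3))
E
```

```text
pics
shift.py
station.py
{'time': np.float64(0.0), 'joints': array([ 1.152,  0.629,  0.038,  1.518, -0.027,  0.996, -0.02 ]), 'qvel': array([ 0.001, -0.   , -0.   , -0.001, -0.002,  0.001, -0.001]), 'joint_torque': array([-0.0000e+00, -5.6341e+01,  1.2260e+00, -1.9345e+01,  1.1000e-02,
        1.1000e-02,  0.0000e+00]), 'ee_pos': array([ 0.224, -0.609,  0.23 ]), 'eef_rot': array([-3.091e+00, -5.510e-01,  1.000e-03]), 'contact_force': array([-0.416, -0.334,  1.171]), 'moment': array([-0.007,  0.078, -0.022]), 'grasp_force': np.float64(0.0), 'width': np.float64(0.996)} 0.0187
side [[470.1   0.  273.3]
 [  0.  470.1 207.3]
 [  0.    0.    1. ]] -0.0272235368010076 [[-0.852 -0.402  0.336  0.855]
 [ 0.524 -0.638  0.565  0.432]
 [-0.013  0.657  0.753  0.748]
 [ 0.     0.     0.     1.   ]]
top [[441.6   0.  281.2]
 [  0.  441.6 211.8]
 [  0.    0.    1. ]] -0.06887576748021718 [[ 0.026  0.989 -0.142  0.404]
 [-1.     0.025 -0.013 -0.095]
 [-0.009  0.142  0.99   1.114]
 [ 0.     0.     0.     1.   ]]
```

View pics/side0.png

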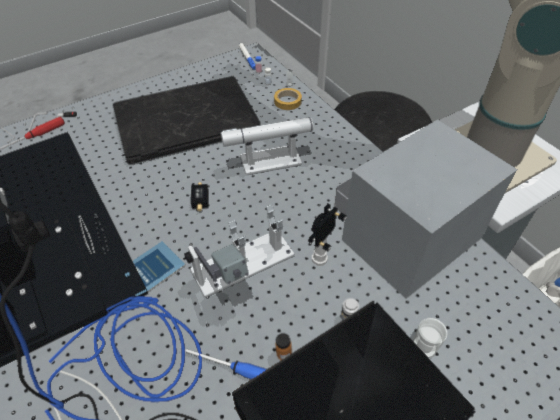

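View pics/top0.png

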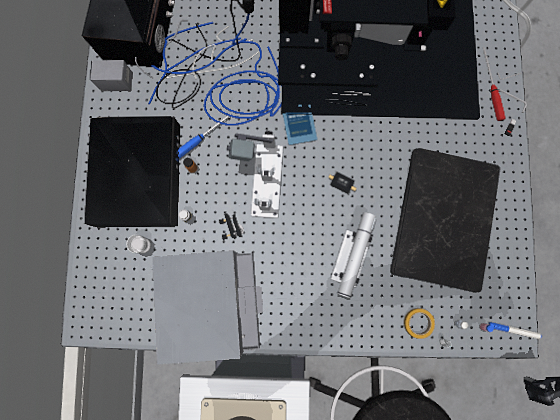

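The side view shows the cell in the V-rest around (268,135), the station at (240,262) and the tall grey box at (425,205). The top view shows the cell from (345,297) to (368,212), and the station at (266,180) with the head at (240,148). I'll zoom in to measure.

```bash
python3 - <<'E'
import cv2,numpy as np,pickle
T=pickle.load(open("top0.pkl","rb"))["img"][:,:,::-1];S=pickle.load(open("side0.pkl","rb"))["img"][:,:,::-1]
def crop(I,x,y,w,h,f):
    c=cv2.resize(I[y:y+h,x:x+w],None,fx=f,fy=f,interpolation=cv2.INTER_CUBIC)
    for u in range((x//10+1)*10,x+w,10):
        cv2.line(c,((u-x)*f,0),((u-x)*f,5),(0,255,0),1)
        if u%20==0: cv2.putText(c,str(u),((u-x)*f-10,15),0,.35,(0,255,0),1)
    for v in range((y//10+1)*10,y+h,10):
        cv2.line(c,(0,(v-y)*f),(5,(v-y)*f),(0,255,0),1)
        if v%20==0: cv2.putText(c,str(v),(6,(v-y)*f+4),0,.35,(0,255,0),1)
    return c
a=crop(T,225,125,65,100,6);b=crop(S,180,200,82*1,100,5)
b=crop(S,182,200,120,100,6) 
b=b[:, :]
out=np.zeros((600,800,3),np.uint8);out[:,:390]=a;c=crop(S,182,203,118,90,3)
c=cv2.resize(b,(410,342));
# separate pictures: station side / cell both
cv2.imwrite("pics/st_side.png",b)
out=np.zeros((600,800,3),np.uint8)
a5=crop(T,225,125,65,100,5);out[:500,:325]=a5
d=crop(T,325,205,55,100,5);out[:500,330:605]=d
cv2.imwrite("pics/top_z.png",out)
cv2.imwrite("pics/cell_side.png",crop(S,215,110,108,70,7))
E
```

```text
(no output)
```

View pics/st_side.png

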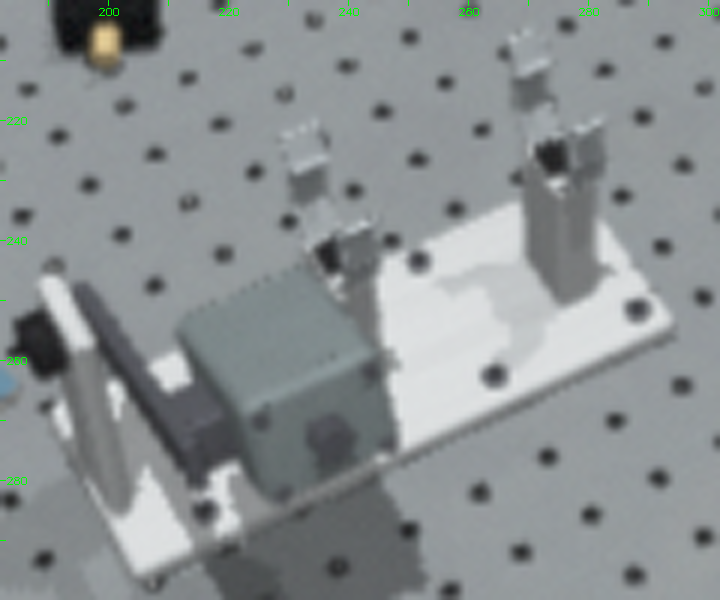

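View pics/top_z.png

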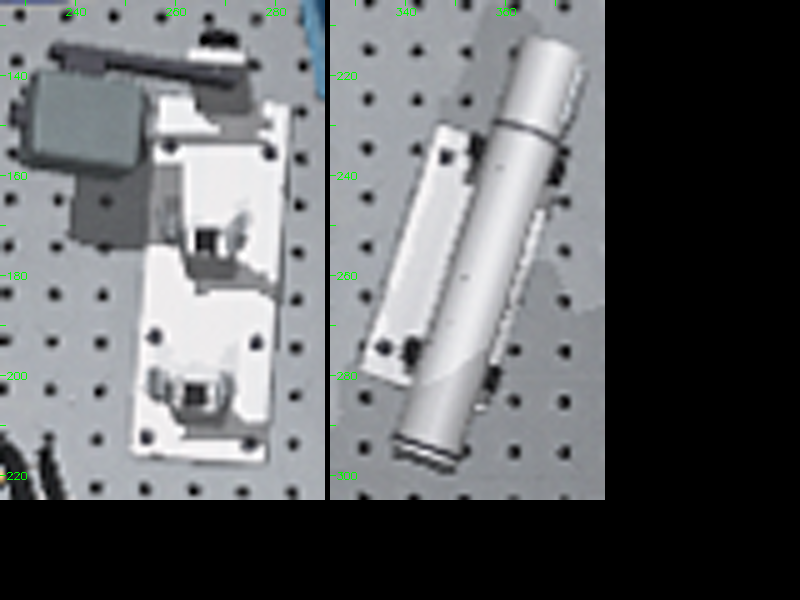

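View pics/cell_side.png

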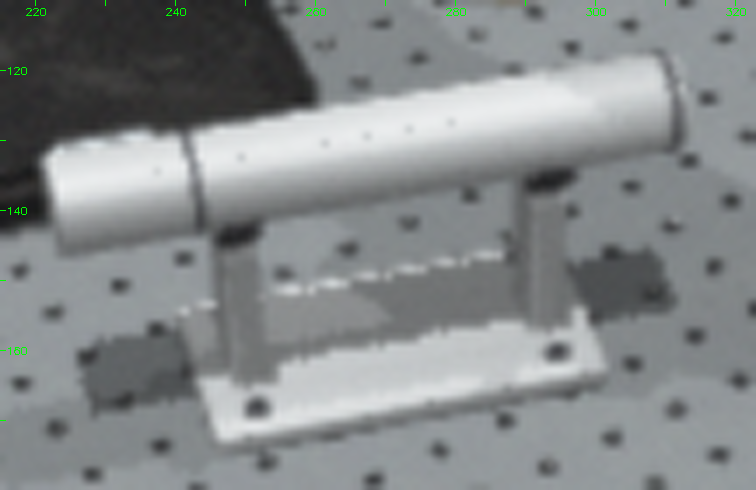

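```bash
cat > h.py <<'E'
import numpy as np,pickle,cv2
from scipy.optimize import least_squares
C={n:pickle.load(open(f"{n}0.pkl","rb")) for n in("side","top")}
def cam(n):
    c=C[n];M=np.linalg.inv(c["pose"]);D=np.diag([1,-1,-1.])
    return D@M[:3,:3],D@M[:3,3],c["intrinsics"],np.array([c["k1"],0,0,0])
def proj(n,P):
    R,t,K,d=cam(n);return cv2.projectPoints(np.atleast_2d(np.array(P,float)),cv2.Rodrigues(R)[0],t,K,d)[0][:,0]
def ray(n,uv):
    R,t,K,d=cam(n);u=cv2.undistortPoints(np.array(uv,float).reshape(-1,1,2),K,d)[:,0]
    v=np.c_[u,np.ones(len(u))]@R;return -R.T@t,v/np.linalg.norm(v,axis=1)[:,None]
def cyl(p,obs,R=.016):
    """p=x,y,z,yaw -> signed ray-axis distance and s along the axis"""
    out=[]
    a=np.array([np.cos(p[3]),np.sin(p[3]),0]);c=np.array(p[:3])
    for n,uv in obs:
        o,v=ray(n,uv)
        for w in v:
            k=np.cross(a,w);k/=np.linalg.norm(k);d=(o-c)@k
            s,_=np.linalg.lstsq(np.c_[a,-w],o-c,rcond=None)[0]
            out.append((abs(d),s))
    return np.array(out)
def Rz(a):return np.array([[np.cos(a),-np.sin(a),0],[np.sin(a),np.cos(a),0],[0,0,1]])
def st2w(st,P):return (Rz(st[2])@np.atleast_2d(P).T).T+np.r_[st[:2],0]
E
python3 - <<'E'
from h import *
obs=[("top",[(365,212.6),(338,293),(358.4,229),(370.4,233),(352,296.5)]),("side",[(221.4,131.4),(241.4,128.6),(309.3,117.4),(224.3,146.4),(244.3,143.1),(312.1,131.4)])]
ends=[(0,.1),(1,-.1),(4,-.1),(5,.1),(7,-.1),(8,.1),(10,-.1)]
def f(p):
    q=cyl(p,obs);return np.r_[q[:,0]-.016,[.5*(q[i,1]-s) for i,s in ends]]
r=least_squares(f,[.45,-.3,.09,-.3]);print("cell",r.x.round(4),(r.fun*1e3).round(1))
B=[(128,35),(-62,35),(-62,-35),(128,-35)]
B=np.array([(x,y,10) for x,y in B])/1e3
ps=np.array([(205.3,295.8),(294,253.3),(268.7,233.8),(190.3,270)]);pt=np.array([(256.6,144.4),(251.6,216),(278,217.4),(283,145.6)])
g=lambda s:np.r_[(proj("side",st2w(s,B))-ps).ravel(),(proj("top",st2w(s,B))-pt).ravel()]
r=least_squares(g,[.6,-.05,0]);st=r.x;print("station",st.round(4),r.fun.round(1))
def head(th,V):
    return np.array([(x,r*np.cos(th)-t*np.sin(th),88+r*np.sin(th)+t*np.cos(th)) for x,r,t in V])/1e3
V=[(101,36,18),(59,36,18),(59,98,18),(101,98,18),(101,98,-18),(59,98,-18)]
hs=np.array([(212,255),(232.8,243.7),(245.8,258.7),(222.8,268.3),(229.5,283.3),(248.3,274.2)])
g=lambda t:(proj("side",st2w(st,head(t[0],V)))-hs).ravel()
for t0 in(0,.4,-.3):
    r=least_squares(g,[t0]);print("head",r.x,r.fun.round(1))
g2=lambda s:np.r_[(proj("side",st2w(s[:3],B))-ps).ravel(),(proj("top",st2w(s[:3],B))-pt).ravel(),(proj("side",st2w(s[:3],head(s[3],V)))-hs).ravel()]
r=least_squares(g2,[*st,.2]);print("joint",r.x.round(4),r.fun.round(1))
for t in(0,r.x[3]):print(proj("top",st2w(st,head(t,V))).round(1).tolist())
for x in(-38,38):
    print(x,proj("top",st2w(st,np.array([(x,22,106),(x,-22,106),(x,0,70)])/1e3)).round(1).tolist(),proj("side",st2w(st,np.array([(x,22,106),(x,-22,106)])/1e3)).round(1).tolist())
E
```

```text
cell [ 0.4556 -0.2621  0.0831 -0.3069] [-2.4 -0.4  0.5 -3.2  1.1  0.9 -0.3 -0.8 -0.3  0.1  0.1  0.2  0.8  2.2
 -1.4  0.2 -1.5 -0.5]
station [ 0.6139 -0.0398 -0.0154] [-1.2  1.1 -0.3 -1.2  6.3 -6.  -2.2 -1.1 -2.1 -2.  -0.9 -1.   0.4 -1.2
 -1.5 -2.2]
head [0.3910835] [-3.5 -3.2 -1.6 -2.5  1.  -1.5  0.   0.5 -0.8  3.5  3.7  0.9]
head [0.39108357] [-3.5 -3.2 -1.6 -2.5  1.  -1.5  0.   0.5 -0.8  3.5  3.7  0.9]
head [0.3910835] [-3.5 -3.2 -1.6 -2.5  1.  -1.5  0.   0.5 -0.8  3.5  3.7  0.9]
joint [ 0.6139 -0.0391 -0.017   0.3972] [-1.1  1.3 -0.1 -0.9  6.5 -5.8 -2.  -1.  -2.2 -2.  -1.2 -1.   0.1 -1.2
 -1.6 -2.1 -3.4 -3.1 -1.5 -2.4  1.  -1.6 -0.   0.4 -0.8  3.5  3.7  1. ]
[[250.8, 141.4], [249.8, 158.6], [223.6, 157.6], [224.7, 140.4], [226.7, 144.9], [225.6, 161.5]]
[[254.5, 139.9], [253.6, 157.3], [227.7, 153.6], [228.9, 135.8], [224.8, 140.0], [223.7, 157.2]]
-38 [[253.6, 199.4], [272.6, 200.2], [263.9, 202.3]] [[279.3, 221.0], [266.8, 205.0]]
38 [[255.3, 167.5], [274.0, 168.2], [265.4, 171.4]] [[241.4, 238.7], [229.7, 221.8]]
```

```bash
cat > ov.py <<'E'
from h import *
def boxE(P):return [(P[i],P[j]) for i in range(8) for j in range(i) if bin(i^j).count('1')==1]
def rot(V,th):return np.array([(x,r*np.cos(th)-t*np.sin(th),88+r*np.sin(th)+t*np.cos(th)) for x,r,t in V])/1e3
def headL(th,st):
    return boxE(st2w(st,rot([((59,101)[i&1],(36,98)[i>>1&1],(-18,18)[i>>2]) for i in range(8)],th)))
def baseL(st):return boxE(st2w(st,np.array([((-62,128)[i&1],(-35,35)[i>>1&1],(0,10)[i>>2]) for i in range(8)])/1e3))
def clipL(st):
    L=[]
    for x in(-44,-32,32,44):
        P=st2w(st,np.array([(x,21.5,106),(x,-21.5,106)])/1e3);L.append((P[0],P[1]))
    return L
def cylL(p,roll=None):
    a=np.array([np.cos(p[3]),np.sin(p[3]),0]);n=np.array([-a[1],a[0],0]);z=np.array([0,0,1]);c=np.array(p[:3]);L=[]
    for s in(-.1,.1):
        q=[c+s*a+.016*(np.cos(t)*n+np.sin(t)*z) for t in np.linspace(0,2*np.pi,25)];L+=list(zip(q[:-1],q[1:]))
    return L
def draw(n,L,x,y,w,h,f,img=None):
    I=(C[n]["img"] if img is None else img)[:,:,::-1][y:y+h,x:x+w];c=cv2.resize(I,None,fx=f,fy=f,interpolation=cv2.INTER_CUBIC)
    for col,ls in L:
        for A,B in ls:
            p=(proj(n,[A,B])-[x,y]+.5)*f
            cv2.line(c,*[tuple(int(round(v*8)) for v in q) for q in p],col,1,cv2.LINE_AA,3)
    return c
E
python3 - <<'E'
from ov import *
st=[.6139,-.0395,-.0165]
LL=[((0,255,0),baseL(st)+clipL(st)),((0,0,255),headL(.4,st)),((255,0,255),headL(.2,st))]
a=draw("side",LL,182,200,120,100,4);b=draw("top",LL,220,125,66,95,4)
cl=[((0,0,255),cylL([.4556,-.2621,.0831,-.3069]))]
c=draw("side",cl,215,105,105,50,4);d=draw("top",cl,330,205,55,100,3)
o=np.zeros((600,800,3),np.uint8);o[:400,:480]=a;o[:380,490:754]=b;o[400:600,:420]=c;
d=draw("top",cl,328,205,55,54,4);o[384:600,430:650]=d[:216]
cv2.imwrite("pics/ov1.png",o)
E
```

```text
(no output)
```

View pics/ov1.png

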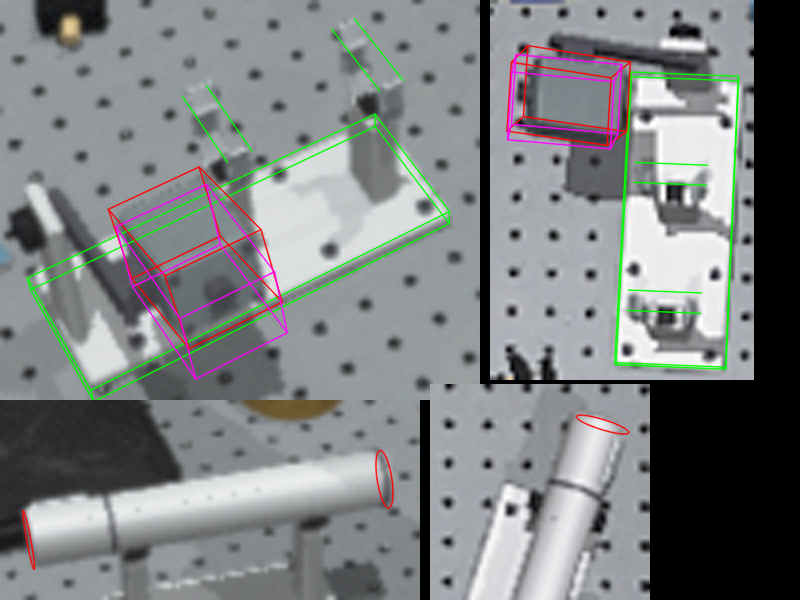

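```bash
python3 - <<'E'
from ov import *
st=np.array([.6139,-.0395,-.0165])
V=[(1,0,1),(0,0,1),(0,1,1),(1,1,1),(1,1,0),(0,1,0)]
hs=np.array([(212,255),(232.8,243.7),(245.8,258.7),(222.8,268.3),(229.5,283.3),(248.3,274.2)])-.4
def mod(p,V):
    th,x0,x1,r0,r1,t=p;return st2w(st,rot([((x0,x1)[a],(r0,r1)[b],(-t,t)[c]) for a,b,c in V],th))
g=lambda p:np.r_[(proj("side",mod(p,V))-hs).ravel(),(np.array(p)-[0,59,101,36,98,18])[1:]*.05]
r=least_squares(g,[.3,59,101,36,98,18],x_scale=[.1,5,5,5,5,5]);print(r.x.round(2),r.fun.round(1))
print(proj("top",mod(r.x,[(1,0,1),(0,0,1),(0,1,1),(1,1,1),(1,1,0),(0,1,0)])).round(1).tolist())
# arm direction: project radial lines at x=115 for several theta
for th in(.2,.3,.4,.5):
    for n in("side","top"):
        P=proj(n,st2w(st,rot([(113,0,0),(113,80,0),(80,36,18),(80,98,18)],th)));print(th,n,np.degrees(np.arctan2(*(P[1]-P[0])[::-1])).round(1),P.round(1).tolist())
E
```

```text
[ 0.34 59.74 97.65 38.55 87.16 16.03] [ 0.2 -0.8 -0.2  0.9 -0.8 -0.4  0.9  0.3 -1.   0.7  0.9 -0.6  0.  -0.2
  0.1 -0.5 -0.1]
[[252.4, 141.5], [251.6, 157.2], [231.1, 154.6], [232.1, 138.7], [229.1, 142.4], [228.2, 157.9]]
0.2 side 56.2 [[197.7, 254.4], [216.9, 283.0], [221.7, 250.7], [238.3, 273.1]]
0.2 top -174.4 [[266.4, 139.3], [233.3, 136.1], [251.8, 149.2], [225.3, 146.7]]
0.3 side 54.2 [[197.7, 254.4], [215.8, 279.5], [220.9, 248.6], [236.6, 268.0]]
0.3 top -172.6 [[266.4, 139.3], [233.7, 135.1], [252.8, 148.8], [226.6, 145.6]]
0.4 side 51.6 [[197.7, 254.4], [214.5, 275.7], [219.9, 246.4], [234.7, 262.5]]
0.4 top -170.7 [[266.4, 139.3], [234.5, 134.1], [254.0, 148.6], [228.3, 144.6]]
0.5 side 48.1 [[197.7, 254.4], [213.1, 271.6], [218.9, 244.2], [232.6, 256.9]]
0.5 top -168.8 [[266.4, 139.3], [235.6, 133.2], [255.3, 148.3], [230.4, 143.7]]
```

The wireframes fit to about 1–2 px, so the station pose and a head angle of about 0.33 rad are roughly right. The code plate is on the world −y side at the far end of the cell. Because the tool stays vertical, I'll roll the cell in the V with closed fingertips rubbing across its top. First I'll approach above it.

Careful with the scale: shifts go in units of 100 mm and turns go in units of 0.05 rad. That gives: 0.336 m is 3.36, 0.294 m is 2.94, 0.66 rad is 13.2.

```bash
python3 shift.py '[[[0.42,-0.31,0],2,0],[[0.84,-0.62,0],4,0],[[1.26,-0.93,0],6,0],[[1.68,-1.24,0],8,0],[[2.1,-1.54,0],10,0],[[2.52,-1.85,0],11.6,0],[[2.94,-2.16,0],13.2,0],[[3.36,-2.47,0.2],13.2,0]]' 30
python3 - <<'E'
from h import *
obs=[("top",[(365,212.6),(338,293),(358.4,229),(370.4,233),(352,296.5)]),("side",[(221.4,131.4),(241.4,128.6),(309.3,117.4),(224.3,146.4),(244.3,143.1),(312.1,131.4)])]
ends=[(0,.1),(1,-.1),(4,-.1),(5,.1),(7,-.1),(8,.1),(10,-.1)]
for idx in(range(5),range(5,11),range(11)):
  def f(p):
    q=cyl([p[0],p[1],.088,p[2]],obs);return np.r_[[q[i,0]-.016 for i in idx],[.5*(q[i,1]-s) for i,s in ends if i in idx]]
  r=least_squares(f,[.45,-.26,-.3]);print(r.x.round(4),(r.fun*1e3).round(1))
E
```

```text
time: 0.77
ee_pos: [0.4095, -0.3308, 0.2254]
eef_rot: [3.103, -0.486, 0.002]
contact_force: [1.0, -1.0, -0.2]
width: -0.0
grasp_force: 0.0
[ 0.4576 -0.262  -0.3036] [-2.8 -0.   0.3 -3.1  0.6 -1.2 -0.1  1.3]
[ 0.4571 -0.2564 -0.3119] [ 0.5 -0.6 -0.6 -0.2  0.1 -0.3 -0.9  1.4 -1.1  0.6]
[ 0.4566 -0.2599 -0.3046] [-4.4 -1.9 -1.4 -1.5  2.4 -1.3 -2.6 -3.3  1.7  2.1  2.4 -0.4  0.6  2.
 -1.4  0.6 -1.5 -0. ]
```

```bash
cat > go.py <<'E'
import sys,numpy as np
from station import robot
from scipy.spatial.transform import Rotation as Ro
def go(t,yaw):
    o=robot.get_obs();R=Ro.from_rotvec(o["eef_rot"]).as_matrix();x=R[:,0];a=np.arctan2(x[1],x[0])
    print("pos",o["ee_pos"].round(4),"toolx yaw",a.round(4),"F",np.round(o["contact_force"],1),"w",np.round(o["width"],3),"g",np.round(o["grasp_force"],1),"joints",np.round(o["joints"],2))
    print("shift",(R.T@(np.array(t)-o["ee_pos"])).round(4),"turn",round(-((yaw-a+np.pi)%(2*np.pi)-np.pi),3))
if __name__=="__main__":go([float(v) for v in sys.argv[1:4]],float(sys.argv[4]))
E
python3 shift.py '[[[0,0,0],0,0],[[0,0,0],0,0],[[0,0,0],0,0]]'; python3 go.py .4538 -.270 .125 -.307
```

```text
time: 1.02
ee_pos: [0.4079, -0.3325, 0.2246]
eef_rot: [3.104, -0.479, -0.001]
contact_force: [-0.3, -0.6, -0.2]
width: -0.003
grasp_force: 0.0
pos [ 0.4079 -0.3325  0.2246] toolx yaw -0.3063 F [-0.3 -0.6 -0.2] w -0.003 g 0.0 joints [ 0.48  0.47  0.21  1.87 -0.13  0.81 -1.11]
shift [ 0.0249 -0.0734  0.0995] turn 0.001
```

```bash
python3 shift.py '[[[0.12,-0.36,0.2],0,0],[[0.25,-0.73,0.5],0,0],[[0.25,-0.73,0.85],0,0],[[0.25,-0.734,0.995],0,0],[[0.25,-0.734,0.995],0,0],[[0.25,-0.734,0.995],0,0]]'; python3 go.py .4538 -.270 .105 -.307
```

```text
time: 1.52
ee_pos: [0.4529, -0.2718, 0.1249]
eef_rot: [3.103, -0.485, -0.003]
contact_force: [-0.6, -1.3, 1.0]
width: 0.0
grasp_force: 0.0
pos [ 0.4529 -0.2718  0.1249] toolx yaw -0.3103 F [-0.6 -1.3  1. ] w 0.0 g 0.0 joints [ 0.37  0.62  0.17  1.96 -0.18  0.58 -1.22]
shift [ 0.0003 -0.002   0.0199] turn -0.003
```

In the tool's units: -0.002 m is -0.02, 0.0215 m is 0.215.

```bash
python3 shift.py '[[[0,-0.02,0.15],0,0],[[0,-0.02,0.18],0,0],[[0,-0.02,0.195],0,0],[[0,-0.02,0.205],0,0],[[0,-0.02,0.215],0,0],[[0,-0.02,0.215],0,0]]'; python3 go.py .4538 -.270 .104 -.307
```

```text
time: 2.02
ee_pos: [0.4551, -0.2686, 0.1045]
eef_rot: [3.104, -0.481, 0.002]
contact_force: [-0.0, 0.3, -0.2]
width: 0.0
grasp_force: 0.0
pos [ 0.4551 -0.2686  0.1045] toolx yaw -0.3078 F [-0.   0.3 -0.2] w 0.0 g 0.0 joints [ 0.38  0.65  0.16  1.97 -0.19  0.53 -1.21]
shift [-0.0008  0.0017  0.0005] turn -0.001
```

```bash
python3 shift.py '[[[0,0.02,0.005],0,0],[[0,0.02,0.01],0,0],[[0,0.02,0.015],0,0],[[0,0.02,0.02],0,0],[[0,0.02,0.02],0,0]]'; python3 go.py .4538 -.270 .104 -.307
```

```text
time: 2.43
ee_pos: [0.4544, -0.2704, 0.1024]
eef_rot: [3.104, -0.481, 0.001]
contact_force: [-0.6, -0.6, 6.2]
width: -0.002
grasp_force: 3.0
pos [ 0.4544 -0.2704  0.1024] toolx yaw -0.3075 F [-0.6 -0.6  6.2] w -0.002 g 3.0 joints [ 0.38  0.65  0.16  1.97 -0.19  0.53 -1.21]
shift [-0.0007 -0.0003 -0.0016] turn -0.001
```

In the tool's units: -0.011 m is -0.11, -0.009 m is -0.09.

```bash
python3 shift.py '[[[0,0,0.015],0,0],[[0,-0.03,0.02],0,0],[[0,-0.06,0.02],0,0],[[0,-0.09,0.02],0,0],[[0,-0.11,0.02],0,0],[[0,-0.11,0.02],0,0]]'; python3 go.py .4538 -.270 .104 -.307;python3 - <<'E'
from station import robot
import cv2,numpy as np
r=[]
for n,(x,y,w,h) in(("side",(205,95,120,90)),("top",(320,195,80,120))):
    s=robot.snapshot(n);r.append(cv2.resize(s["img"][y:y+h,x:x+w,::-1],None,fx=4,fy=4,interpolation=cv2.INTER_CUBIC))
o=np.zeros((480,800,3),np.uint8);o[:360,:480]=r[0];o[:480,480:800]=r[1];cv2.imwrite("pics/roll1.png",o)
E
```

```text
time: 2.93
ee_pos: [0.4553, -0.2681, 0.1029]
eef_rot: [3.093, -0.488, 0.004]
contact_force: [-10.0, -13.7, 23.8]
width: -0.0
grasp_force: 13.5
pos [ 0.4553 -0.2681  0.1029] toolx yaw -0.3131 F [-10.  -13.7  23.8] w -0.0 g 13.5 joints [ 0.36  0.65  0.17  1.98 -0.19  0.52 -1.23]
shift [-0.0009  0.0023 -0.0011] turn -0.006
```

View pics/roll1.png

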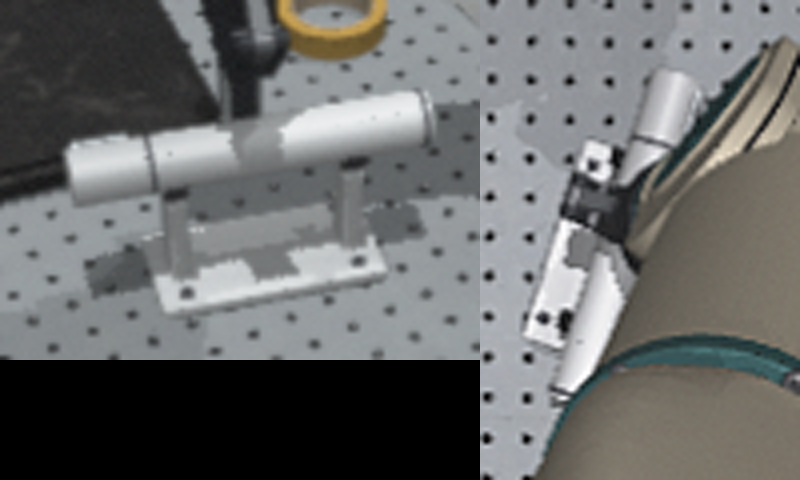

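The fingertip is behind the crest at the −y side, with 24 N down and 16 N sideways, and the cell hasn't rolled. I'll release, centre over the crest and try a stroke there.

Careful with the scale: shifts go in units of 100 mm and turns go in units of 0.05 rad. That gives: -0.006 m is -0.06, -0.008 m is -0.08.

```bash
python3 shift.py '[[[0,0,-0.06],0,0],[[0,0,-0.08],0,0],[[0,0,-0.08],0,0]]'; python3 go.py .457 -.260 .104 -.307; python3 shift.py '[[[0,0,0.06],0,0],[[0,0,0.08],0,0],[[0,0,0.09],0,0],[[0,0,0.095],0,0],[[0,0,0.095],0,0]]'; python3 go.py .457 -.260 .104 -.307; python3 shift.py '[[[0,-0.03,0],0,0],[[0,-0.06,0],0,0],[[0,-0.09,0],0,0],[[0,-0.09,0],0,0]]';  python3 go.py .457 -.260 .104 -.307
```

```text
time: 3.28
ee_pos: [0.458, -0.2591, 0.1081]
eef_rot: [-3.104, 0.48, -0.001]
contact_force: [-0.5, 0.0, 0.2]
width: 0.0
grasp_force: 0.0
pos [ 0.458  -0.2591  0.1081] toolx yaw -0.3068 F [-0.5  0.   0.2] w 0.0 g 0.0 joints [ 0.35  0.64  0.16  1.98 -0.19  0.54 -1.23]
shift [-0.0007  0.0012  0.0041] turn 0.0
time: 3.7
ee_pos: [0.4587, -0.2591, 0.1031]
eef_rot: [-3.104, 0.479, -0.006]
contact_force: [-9.7, 6.4, 55.6]
width: 0.001
grasp_force: 27.6
pos [ 0.4587 -0.2591  0.1031] toolx yaw -0.3065 F [-9.7  6.4 55.6] w 0.001 g 27.6 joints [ 0.36  0.65  0.16  1.98 -0.19  0.52 -1.23]
shift [-0.0013  0.0014 -0.0009] turn 0.0
time: 4.03
ee_pos: [0.4589, -0.2584, 0.1032]
eef_rot: [3.094, -0.486, 0.007]
contact_force: [-14.2, -9.7, 51.1]
width: -0.004
grasp_force: 25.3
pos [ 0.4589 -0.2584  0.1032] toolx yaw -0.3117 F [-14.2  -9.7  51.1] w -0.004 g 25.3 joints [ 0.34  0.65  0.17  1.99 -0.19  0.52 -1.24]
shift [-0.0014  0.0021 -0.0008] turn -0.005
```

```bash
python3 shift.py '[[[0,0,-0.01],0,0],[[0,0,-0.015],0,0]]'; python3 shift.py '[[[0,0,-0.005],0,0],[[0,0,-0.005],0,0]]' ; python3 shift.py '[[[0,-0.03,-0.003],0,0],[[0,-0.06,-0.003],0,0],[[0,-0.06,-0.003],0,0]]'; python3 go.py .457 -.260 .104 -.307
```

```text
time: 4.2
ee_pos: [0.4589, -0.2583, 0.1035]
eef_rot: [3.094, -0.487, 0.006]
contact_force: [-11.5, -11.7, 33.5]
width: -0.002
grasp_force: 16.5
time: 4.37
ee_pos: [0.459, -0.2582, 0.1035]
eef_rot: [3.095, -0.486, 0.006]
contact_force: [-11.4, -11.5, 34.7]
width: -0.0
grasp_force: 17.1
time: 4.62
ee_pos: [0.4601, -0.2549, 0.1048]
eef_rot: [3.091, -0.489, 0.007]
contact_force: [-13.4, -14.1, 41.3]
width: -0.003
grasp_force: 20.8
pos [ 0.4601 -0.2549  0.1048] toolx yaw -0.3135 F [-13.4 -14.1  41.3] w -0.003 g 20.8 joints [ 0.33  0.64  0.17  1.99 -0.19  0.52 -1.25]
shift [-0.0014  0.0058  0.0008] turn -0.007
```

The tip rose while moving sideways at T/F ≈ 0.42, so the V grips too well and the cell climbs instead of turning. High friction suits a different method: rolling the cell on the flat table under the fingertips. I'll back off, check how tall the grey box is, and grip the cell.

In the tool's units: -0.05 m is -0.5, -0.04 m is -0.4.

```bash
python3 shift.py '[[[0,0,-0.1],0,0],[[0,0.02,-0.4],0,0.3],[[0,0.04,-0.5],0,0.65],[[0,0.04,-0.5],0,0.8],[[0,0.04,-0.5],0,0.8],[[0,0.04,-0.5],0,0.8]]' 30; python3 - <<'E'
from h import *
def tri(a,b):
    o1,v1=ray("side",[a]);o2,v2=ray("top",[b]);s=np.linalg.lstsq(np.c_[v1[0],-v2[0]],o2-o1,rcond=None)[0]
    p,q=o1+s[0]*v1[0],o2+s[1]*v2[0];print(((p+q)/2).round(3),np.linalg.norm(p-q).round(3))
tri((355,175),(232,252));tri((418,240),(153,256));tri((438,128),(241,358))
for n,uv in(("top",[(270,230),(330,230),(330,340),(258,250),(258,345),(330,190),(342,182)]),):
    o,v=ray(n,uv);print((o+v*((0-o[2])/v[:,2])[:,None])[:,:2].round(3).tolist())
E
python3 go.py .457 -.259 .069 -.307
```

```text
time: 5.12
ee_pos: [0.4603, -0.248, 0.1491]
eef_rot: [-3.104, 0.479, 0.003]
contact_force: [-0.5, 0.0, -0.0]
width: 0.707
grasp_force: 0.0
[0.449 0.019 0.183] 0.002
[0.442 0.182 0.178] 0.017
[ 0.229 -0.006  0.172] 0.004
[[0.517, -0.053], [0.521, -0.205], [0.249, -0.209], [0.465, -0.025], [0.232, -0.032], [0.624, -0.204], [0.646, -0.235]]
pos [ 0.4603 -0.248   0.1491] toolx yaw -0.3063 F [-0.5  0.  -0. ] w 0.707 g 0.0 joints [ 0.31  0.57  0.19  1.95 -0.17  0.63 -1.26]
shift [0.0004 0.0116 0.0801] turn 0.001
```

In the tool's units: 0.02 m is 0.2, 0.08 m is 0.8.

```bash
python3 shift.py '[[[0,0.116,0.2],0,0.8],[[0,0.116,0.55],0,0.8],[[0,0.116,0.8],0,0.8],[[0,0.116,0.8],0,0.8],[[0,0.116,0.8],0,0],[[0,0.116,0.8],0,0],[[0,0.116,0.8],0,0],[[0,0.116,0.8],0,0]]' 30; python3 shift.py '[[[0,0,0],0,0],[[0,0,0],0,0],[[0,0,0],0,0]]'; python3 go.py .457 -.259 .069 -.307
```

```text
time: 5.78
ee_pos: [0.4587, -0.2588, 0.072]
eef_rot: [-3.104, 0.478, -0.003]
contact_force: [1.3, 4.2, 1.6]
width: 0.365
grasp_force: 30.8
time: 6.03
ee_pos: [0.4587, -0.2588, 0.0719]
eef_rot: [-3.104, 0.478, -0.003]
contact_force: [1.5, 5.9, 6.3]
width: 0.365
grasp_force: 31.3
pos [ 0.4587 -0.2588  0.0719] toolx yaw -0.3059 F [1.5 5.9 6.3] w 0.365 g 31.3 joints [ 0.37  0.7   0.14  2.   -0.21  0.46 -1.21]
shift [-0.0016  0.0007  0.0029] turn 0.001
```

In the tool's units: -0.004 m is -0.04.

```bash
python3 shift.py '[[[0,0,0],0,0.45],[[0,0,0],0,0.45],[[0,0,-0.04],0,0.45],[[0,0,-0.04],0,0.45],[[0,0,-0.04],0,0],[[0,0,-0.04],0,0],[[0,0,-0.04],0,0],[[0,0,-0.04],0,0]]' 40; python3 shift.py '[[[0,0,-0.2],0,0],[[0,0,-0.5],0,0],[[0,0,-0.7],0,0],[[0,0,-0.7],0,0],[[0,0,-0.7],0,0]]'; python3 go.py .45 -.16 .10 0
```

```text
time: 6.7
ee_pos: [0.4582, -0.2586, 0.0753]
eef_rot: [-3.103, 0.479, -0.001]
contact_force: [0.1, 4.9, 8.8]
width: 0.358
grasp_force: 38.8
time: 7.12
ee_pos: [0.4577, -0.2605, 0.1451]
eef_rot: [3.104, -0.481, 0.003]
contact_force: [-0.8, 0.8, -2.5]
width: 0.36
grasp_force: 40.9
pos [ 0.4577 -0.2605  0.1451] toolx yaw -0.3074 F [-0.8  0.8 -2.5] w 0.36 g 40.9 joints [ 0.34  0.58  0.19  1.95 -0.18  0.62 -1.24]
shift [-0.0378 -0.0934  0.045 ] turn -0.307
```

In the tool's units: 0.03 m is 0.3, 0.12 m is 1.2, -0.307 rad is -6.14.

```bash
python3 shift.py '[[[-0.09,-0.23,0],-2,0],[[-0.18,-0.46,0],-4,0],[[-0.28,-0.7,0],-6.14,0],[[-0.38,-0.934,0.3],-6.14,0],[[-0.38,-0.934,0.7],-6.14,0],[[-0.38,-0.934,1],-6.14,0],[[-0.38,-0.934,1.2],-6.14,0],[[-0.38,-0.934,1.2],-6.14,0]]'; python3 go.py .45 -.16 .005 0
```

```text
time: 7.78
ee_pos: [0.4455, -0.1581, 0.0199]
eef_rot: [-3.138, 0.0, 0.015]
contact_force: [-0.2, 0.8, -1.6]
width: 0.361
grasp_force: 40.7
pos [ 0.4455 -0.1581  0.0199] toolx yaw 0.0 F [-0.2  0.8 -1.6] w 0.361 g 40.7 joints [ 0.25  0.76  0.05  2.14 -0.15  0.25 -1.15]
shift [0.0046 0.0019 0.0149] turn 0.0
```

In the tool's units: 0.018 m is 0.18, 0.016 m is 0.16.

```bash
python3 shift.py '[[[0,0,0.12],0,0],[[0,0,0.16],0,0],[[0,0,0.18],0,0],[[0,0,0.18],0,0]]'; python3 go.py .45 -.16 .005 0
```

```text
time: 8.12
ee_pos: [0.4489, -0.1593, 0.0062]
eef_rot: [-3.141, 0.001, 0.002]
contact_force: [-1.2, 0.2, -1.8]
width: 0.36
grasp_force: 40.8
pos [ 0.4489 -0.1593  0.0062] toolx yaw -0.0006 F [-1.2  0.2 -1.8] w 0.36 g 40.8 joints [ 0.17  0.8   0.17  2.15 -0.55  0.24 -0.75]
shift [0.0011 0.0007 0.0012] turn -0.001
```

In the tool's units: 0.071 m is 0.71, 0.035 m is 0.35.

```bash
python3 shift.py '[[[0.1,0,-0.2],0,0],[[0.35,0.05,-0.25],0,0],[[0.71,0.11,-0.25],0,0],[[0.71,0.11,-0.25],0,0],[[0.71,0.11,-0.15],0,0],[[0.71,0.11,-0.05],0,0],[[0.71,0.11,0],0,0],[[0.71,0.11,0],0,0]]'; python3 go.py .52 -.17 .005 0
```

```text
time: 8.78
ee_pos: [0.5175, -0.1699, 0.0047]
eef_rot: [-3.14, 0.002, 0.008]
contact_force: [0.3, 0.5, -3.1]
width: 0.357
grasp_force: 40.8
pos [ 0.5175 -0.1699  0.0047] toolx yaw -0.0013 F [ 0.3  0.5 -3.1] w 0.357 g 40.8 joints [ 0.1   0.85  0.26  1.96 -0.53  0.4  -0.81]
shift [ 0.0025  0.0001 -0.0003] turn -0.001
```

In the tool's units: 0.0015 m is 0.015, 0.001 m is 0.01.

```bash
python3 shift.py '[[[0,0,0.01],0,0],[[0,0,0.015],0,0],[[0,0,0.015],0,0]]'; python3 go.py .52 -.17 .0 0
```

```text
time: 9.03
ee_pos: [0.5201, -0.1707, 0.0051]
eef_rot: [-3.142, 0.001, 0.0]
contact_force: [0.7, -0.4, -1.6]
width: 0.358
grasp_force: 40.8
pos [ 0.5201 -0.1707  0.0051] toolx yaw -0.0006 F [ 0.7 -0.4 -1.6] w 0.358 g 40.8 joints [ 0.1   0.85  0.26  1.96 -0.53  0.4  -0.81]
shift [-0.0001 -0.0007  0.0051] turn -0.001
```

In the tool's units: 0.001 m is 0.01.

```bash
python3 shift.py '[[[0,0,0.01],0,0],[[0,0,0.01],0,0]]'; python3 shift.py '[[[0,0,0.01],0,0],[[0,0,0.01],0,0]]'; python3 go.py .52 -.17 .0 0
```

```text
time: 9.2
ee_pos: [0.5205, -0.1706, 0.0042]
eef_rot: [3.142, -0.0, 0.001]
contact_force: [-0.7, 0.6, -1.1]
width: 0.361
grasp_force: 40.8
time: 9.37
ee_pos: [0.5206, -0.1706, 0.0035]
eef_rot: [-3.142, 0.0, -0.001]
contact_force: [-1.0, 0.5, 2.2]
width: 0.358
grasp_force: 41.3
pos [ 0.5206 -0.1706  0.0035] toolx yaw -0.0002 F [-1.   0.5  2.2] w 0.358 g 41.3 joints [ 0.1   0.86  0.26  1.96 -0.53  0.39 -0.81]
shift [-0.0006 -0.0006  0.0035] turn -0.0
```

In the tool's units: -0.06 m is -0.6, -0.03 m is -0.3, -0.375 rad is -7.5.

```bash
python3 shift.py '[[[0,0,0],0,0.45],[[0,0,0],0,0.55],[[0,0,0],0,0.6],[[0,0,-0.3],0,0.6],[[0,0,-0.6],0,0.5],[[0,0,-0.6],-2.5,0],[[0,0,-0.6],-5,0],[[0,0,-0.6],-7.5,0]]' 30; python3 shift.py '[[[0,0,0],-2.5,0],[[0,0,0],-5,0],[[0,0,0],-7.5,0],[[0,0,0],-10,0],[[0,0,0],-12.5,0],[[0,0,0],-15,0],[[0,0,0],-17.5,0],[[0,0,0],-20,0]]'; python3 shift.py '[[[0,0,0],-2,0],[[0,0,0],-3.9,0],[[0,0,0],-3.9,0],[[0,0,0],-3.9,0]]'; python3 go.py .519 -.178 .037 1.571; python3 - <<'E'
from station import robot
import pickle
pickle.dump([robot.snapshot(n) for n in("side","top")],open("p1.pkl","wb"))
E
```

```text
time: 10.03
ee_pos: [0.5209, -0.1706, 0.0638]
eef_rot: [3.084, 0.595, 0.002]
contact_force: [-0.5, -0.3, -0.0]
width: 0.085
grasp_force: 0.0
time: 10.7
ee_pos: [0.5204, -0.1707, 0.0631]
eef_rot: [2.422, 2.0, -0.0]
contact_force: [-0.6, -0.8, -0.2]
width: -0.001
grasp_force: 0.0
time: 11.03
ee_pos: [0.5203, -0.1707, 0.063]
eef_rot: [-2.226, -2.217, -0.0]
contact_force: [0.6, 0.4, -0.3]
width: -0.004
grasp_force: 0.0
pos [ 0.5203 -0.1707  0.063 ] toolx yaw 1.5668 F [ 0.6  0.4 -0.3] w -0.004 g 0.0 joints [ 0.31  0.73 -0.06  1.94  0.09  0.48  0.18]
shift [-0.0073 -0.0013  0.026 ] turn -0.004
```

```bash
cat > loc.py <<'E'
from ov import *
def fit(img,n,p0,free=(0,1,3)):
    """refine cell pose (x,y,z,yaw) by matching its silhouette with the bright blob"""
    g=img.astype(float).min(2)
    def hull(p):
        P=np.array([a for a,b in cylL(p)]);return cv2.convexHull(proj(n,P).astype(np.float32))[:,0]
    def score(p):
        h=hull(p);m=np.zeros(g.shape,np.uint8);cv2.fillPoly(m,[np.round((h+.5)*16-8).astype(np.int32)],255,cv2.LINE_AA,4)
        k=cv2.dilate(m,np.ones((9,9),np.uint8));a=m/255.;b=k/255.-a
        return (g*a).sum()/a.sum()-(g*b).sum()/b.sum()
    return score
def best(imgs,p0,free,rng=.012):
    from scipy.optimize import minimize
    S=[fit(i,n,p0) for n,i in imgs]
    sc=[.01,.01,.01,.05]
    def f(v):
        p=np.array(p0,float)
        for k,j in enumerate(free):p[j]+=v[k]*sc[j]
        return -sum(s(p) for s in S)
    r=minimize(f,np.zeros(len(free)),method="Nelder-Mead",options=dict(initial_simplex=np.vstack([np.zeros(len(free)),np.eye(len(free))*.6])))
    p=np.array(p0,float)
    for k,j in enumerate(free):p[j]+=r.x[k]*sc[j]
    return p,-r.fun
E
python3 - <<'E'
from loc import *
a=pickle.load(open("p1.pkl","rb"))
print(best([("side",C["side"]["img"])],[.4575,-.259,.088,-.307],(0,1,3)))
print(best([("side",C["side"]["img"]),("top",C["top"]["img"])],[.4575,-.259,.088,-.307],(0,1,2,3)))
print(best([("side",a[0]["img"])],[.519,-.171,.016,0],(0,1,3)))
E
```

```text
(array([ 0.45143507, -0.266502  ,  0.088     , -0.27264924]), np.float64(67.74890543434446))
(array([ 0.46072108, -0.26524262,  0.09119919, -0.28883271]), np.float64(104.18618322152055))
(array([ 0.51652507, -0.17454713,  0.016     , -0.00070006]), np.float64(42.51934919983931))
```

```bash
python3 shift.py '[[[-0.07,-0.01,0.15],0,0],[[-0.07,-0.01,0.27],0,0],[[-0.07,-0.01,0.29],0,0],[[-0.07,-0.01,0.3],0,0],[[-0.07,-0.01,0.305],0,0],[[-0.07,-0.01,0.31],0,0],[[-0.07,-0.01,0.31],0,0]]'; python3 go.py .519 -.178 .032 1.571
```

```text
time: 11.72
ee_pos: [0.5198, -0.1773, 0.0324]
eef_rot: [2.222, 2.22, 0.001]
contact_force: [0.3, 0.5, -1.6]
width: 0.001
grasp_force: 0.0
pos [ 0.5198 -0.1773  0.0324] toolx yaw 1.57 F [ 0.3  0.5 -1.6] w 0.001 g 0.0 joints [ 0.31  0.78 -0.06  1.94  0.1   0.42  0.19]
shift [-0.0007 -0.0008  0.0004] turn -0.001
```

In the tool's units: 0.0012 m is 0.012, 0.001 m is 0.01.

```bash
python3 shift.py '[[[0,0,0.005],0,0],[[0,0,0.01],0,0],[[0,0,0.012],0,0],[[0,0,0.012],0,0]]'; python3 go.py .519 -.178 .032 1.571
```

```text
time: 12.05
ee_pos: [0.5199, -0.1778, 0.0319]
eef_rot: [2.222, 2.219, 0.001]
contact_force: [-0.4, 0.2, 7.4]
width: -0.0
grasp_force: 3.6
pos [ 0.5199 -0.1778  0.0319] toolx yaw 1.5696 F [-0.4  0.2  7.4] w -0.0 g 3.6 joints [ 0.31  0.78 -0.05  1.94  0.1   0.41  0.19]
shift [-0.0002 -0.0009 -0.0001] turn -0.001
```

```bash
python3 shift.py '[[[0.02,0,0],0,0],[[0.05,0,0],0,0],[[0.08,0,0],0,0],[[0.11,0,0],0,0],[[0.135,0,0],0,0]]'; python3 shift.py '[[[0.03,0,0],0,0],[[0.06,0,0],0,0],[[0.09,0,0],0,0],[[0.12,0,0],0,0],[[0.135,0,0],0,0],[[0.135,0,0],0,0],[[0.135,0,0],0,0]]';python3 go.py .519 -.178 .032 1.571
```

```text
time: 12.47
ee_pos: [0.5198, -0.1642, 0.0319]
eef_rot: [2.222, 2.219, 0.001]
contact_force: [-0.9, 0.9, 6.6]
width: 0.004
grasp_force: 3.7
time: 13.05
ee_pos: [0.5198, -0.1506, 0.0319]
eef_rot: [2.222, 2.22, 0.001]
contact_force: [-1.5, -0.2, 7.6]
width: 0.003
grasp_force: 3.8
pos [ 0.5198 -0.1506  0.0319] toolx yaw 1.5698 F [-1.5 -0.2  7.6] w 0.003 g 3.8 joints [ 0.26  0.78 -0.05  1.97  0.09  0.4   0.15]
shift [-0.0274 -0.0008 -0.0001] turn -0.001
```

In the tool's units: -0.006 m is -0.06, -0.0135 m is -0.135.

```bash
python3 shift.py '[[[0,0,-0.03],0,0],[[-0.03,0,-0.06],0,0],[[-0.135,0,-0.06],0,0],[[-0.135,0,-0.06],0,0],[[-0.135,0,-0.03],0,0],[[-0.135,0,-0.01],0,0],[[-0.135,0,0],0,0],[[-0.135,0,0],0,0]]'; python3 shift.py '[[[0.02,0,0],0,0],[[0.05,0,0],0,0],[[0.08,0,0],0,0],[[0.11,0,0],0,0],[[0.14,0,0],0,0],[[0.17,0,0],0,0],[[0.2,0,0],0,0],[[0.23,0,0],0,0]]'; python3 shift.py '[[[0.025,0,0],0,0],[[0.042,0,0],0,0],[[0.042,0,0],0,0],[[0.042,0,0],0,0]]';python3 go.py .519 -.178 .032 1.571
```

```text
time: 13.72
ee_pos: [0.5193, -0.1644, 0.0318]
eef_rot: [2.223, 2.22, -0.001]
contact_force: [-3.5, -0.5, 12.7]
width: -0.003
grasp_force: 6.4
time: 14.38
ee_pos: [0.5193, -0.1412, 0.0318]
eef_rot: [2.223, 2.22, -0.001]
contact_force: [-2.4, 0.0, 13.6]
width: 0.0
grasp_force: 6.9
time: 14.72
ee_pos: [0.5193, -0.1365, 0.0318]
eef_rot: [-2.222, -2.221, 0.0]
contact_force: [-3.7, 0.4, 12.8]
width: 0.001
grasp_force: 7.0
pos [ 0.5193 -0.1365  0.0318] toolx yaw 1.5702 F [-3.7  0.4 12.8] w 0.001 g 7.0 joints [ 0.23  0.78 -0.04  1.98  0.08  0.39  0.13]
shift [-0.0415 -0.0002 -0.0002] turn -0.001
```

In the tool's units: -0.06 m is -0.6, -0.04 m is -0.4.

```bash
python3 shift.py '[[[0,0,-0.2],0,0],[[-0.1,0,-0.4],0,0],[[-0.135,0,-0.6],0,0],[[-0.135,0,-0.6],0,0]]'; python3 - <<'E'
from ov import *
from station import robot
s=robot.snapshot("side");t=robot.snapshot("top");pickle.dump([s,t],open("p2.pkl","wb"))
o=np.zeros((600,800,3),np.uint8)
a=draw("side",[],195,150,100,75,8,s["img"]);o[:600,:800]=a
cv2.imwrite("pics/p2.png",o)
cy=[.5185,-.143,.016,0]
print(proj("side",[(.6185,-.143,.016),(.4185,-.143,.016),(.5985,-.143,.034)]))
E
```

```text
time: 15.05
ee_pos: [0.5214, -0.1518, 0.0937]
eef_rot: [2.22, 2.215, 0.004]
contact_force: [0.1, -0.2, 0.5]
width: 0.0
grasp_force: 0.0
[[229.02935616 217.17467317]
 [310.19354322 179.62079788]
 [237.03133989 207.40652086]]
```

View pics/p2.png

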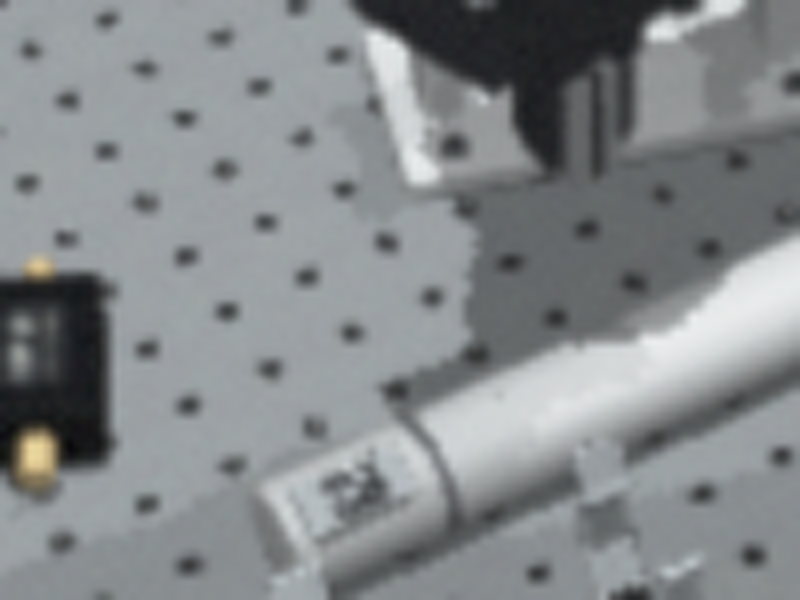

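The side view shows the code plate at about (355,495) in the crop, facing up and towards +y. That puts it about 24–28° past the top, which agrees with the odometry of 23.7°. The target is 90° − 19° = 71°, so one more stroke of about 46°.

```bash
python3 shift.py '[[[0,0,0.3],0,0],[[0,0,0.5],0,0],[[0,0,0.56],0,0],[[0,0,0.58],0,0],[[0,0,0.59],0,0],[[0,0,0.597],0,0],[[0,0,0.597],0,0]]'; python3 go.py .519 -.178 .032 1.571;  python3 shift.py '[[[0.02,0,0],0,0],[[0.05,0,0],0,0],[[0.08,0,0],0,0],[[0.11,0,0],0,0],[[0.14,0,0],0,0],[[0.17,0,0],0,0],[[0.2,0,0],0,0],[[0.23,0,0],0,0]]'; python3 shift.py '[[[0.015,0,0],0,0],[[0.027,0,0],0,0],[[0.027,0,0],0,0],[[0.027,0,0],0,0]]';python3 go.py .519 -.178 .032 1.571
```

```text
time: 15.73
ee_pos: [0.5168, -0.15, 0.0318]
eef_rot: [-2.22, -2.218, 0.005]
contact_force: [-5.5, 0.4, 16.1]
width: -0.002
grasp_force: 7.6
pos [ 0.5168 -0.15    0.0318] toolx yaw 1.5698 F [-5.5  0.4 16.1] w -0.002 g 7.6 joints [ 0.26  0.78 -0.05  1.97  0.09  0.4   0.15]
shift [-0.028   0.0023 -0.0003] turn -0.001
time: 16.4
ee_pos: [0.5167, -0.1273, 0.0318]
eef_rot: [-2.22, -2.217, 0.006]
contact_force: [-6.5, -0.4, 16.0]
width: -0.002
grasp_force: 7.9
time: 16.73
ee_pos: [0.5167, -0.1242, 0.0318]
eef_rot: [-2.22, -2.218, 0.005]
contact_force: [-6.7, 0.6, 16.0]
width: 0.0
grasp_force: 8.0
pos [ 0.5167 -0.1242  0.0318] toolx yaw 1.5698 F [-6.7  0.6 16. ] w 0.0 g 8.0 joints [ 0.21  0.77 -0.04  1.99  0.07  0.39  0.11]
shift [-0.0538  0.0024 -0.0002] turn -0.001
```

In the tool's units: -0.06 m is -0.6, -0.045 m is -0.45, 0.75 rad is 15.

```bash
python3 shift.py '[[[0,0,-0.2],0,0],[[0,0,-0.45],0,0],[[0,0,-0.6],2.5,0.2],[[0,0,-0.6],5,0.6],[[0,0,-0.6],7.5,0.6],[[0,0,-0.6],10,0.6],[[0,0,-0.6],12.5,0.6],[[0,0,-0.6],15,0.6]]'; python3 shift.py '[[[0,0,0],2.5,0.6],[[0,0,0],5,0.6],[[0,0,0],7.5,0.6],[[0,0,0],10,0.6],[[0,0,0],12.5,0.6],[[0,0,0],15,0.6],[[0,0,0],16.44,0.6],[[0,0,0],16.44,0.6]]'; python3 go.py .519 -.1301 .005 0; python3 - <<'E'
from loc import *
from station import robot
s=robot.snapshot("side");pickle.dump(s,open("p3.pkl","wb"))
print(cyl([.519,-.143,.016,0],[("side",[(227.75,211.25),(195+550/8,150+345/8),(195+340/8,150+590/8),(195+790/8,150+388/8)])]))
print(best([("side",s["img"])],[.519,-.1301,.016,0],(0,1,3)))
E
```

```text
time: 17.4
ee_pos: [0.519, -0.124, 0.0907]
eef_rot: [-2.884, -1.244, 0.001]
contact_force: [0.3, -0.2, 0.6]
width: 0.598
grasp_force: 0.0
time: 18.07
ee_pos: [0.519, -0.1238, 0.0905]
eef_rot: [-3.141, 0.005, 0.002]
contact_force: [0.8, -0.2, 0.2]
width: 0.597
grasp_force: 0.0
pos [ 0.519  -0.1238  0.0905] toolx yaw -0.003 F [ 0.8 -0.2  0.2] w 0.597 g 0.0 joints [-0.06  0.71  0.38  1.97 -0.47  0.55 -0.94]
shift [0.0001 0.0063 0.0855] turn -0.003
[[ 0.01203388  0.09674231]
 [ 0.01518574  0.0099034 ]
 [ 0.01944126  0.08930664]
 [ 0.02187395 -0.0465674 ]]
(array([ 0.52156034, -0.13670716,  0.016     ,  0.00753681]), np.float64(46.60294823980834))
```

In the tool's units: 0.0855 m is 0.855, 0.0063 m is 0.063.

```bash
python3 shift.py '[[[0,0.063,0.3],0,0.6],[[0,0.063,0.6],0,0.6],[[0,0.063,0.8],0,0.6],[[0,0.063,0.855],0,0.6],[[0,0.063,0.855],0,0.6],[[0,0.063,0.855],0,0.6]]'; python3 go.py .519 -.1301 .005 0; python3 shift.py '[[[0,0,0],0,0.45],[[0,0,0],0,0.4],[[0,0,0],0,0.4],[[0,0,0],0,0],[[0,0,0],0,0],[[0,0,0],0,0]]' 40;python3 go.py .519 -.1301 .005 0
```

```text
time: 18.62
ee_pos: [0.5196, -0.1311, 0.006]
eef_rot: [-3.142, 0.002, -0.0]
contact_force: [0.1, -0.0, 0.4]
width: 0.607
grasp_force: 0.0
pos [ 0.5196 -0.1311  0.006 ] toolx yaw -0.0015 F [ 0.1 -0.   0.4] w 0.607 g 0.0 joints [ 0.03  0.84  0.26  1.99 -0.54  0.38 -0.86]
shift [-0.0006 -0.001   0.001 ] turn -0.001
time: 19.12
ee_pos: [0.5202, -0.1309, 0.0069]
eef_rot: [3.141, -0.002, 0.003]
contact_force: [-0.5, -0.1, 6.2]
width: 0.362
grasp_force: 39.1
pos [ 0.5202 -0.1309  0.0069] toolx yaw -0.0016 F [-0.5 -0.1  6.2] w 0.362 g 39.1 joints [ 0.03  0.84  0.26  1.99 -0.54  0.38 -0.86]
shift [-0.0012 -0.0008  0.0019] turn -0.002
```

```bash
python3 shift.py '[[[0,0,-0.2],0,0],[[0,0,-0.6],0,0],[[0,0,-1],0,0],[[0,0,-1.4],0,0],[[0,0,-1.55],0,0],[[0,0,-1.55],0,0]]' 80; python3 - <<'E'
from ov import *
B=np.array([(128,35,10),(-62,35,10),(128,-35,10)])/1e3;ps=np.array([(205.3,295.8),(294,253.3),(190.3,270)])-.4
Bt=np.array([(128,35,10),(-62,35,10),(-62,-35,10),(128,-35,10)])/1e3;pt=np.array([(256.6,144.4),(251.6,216),(278,217.4),(283,145.6)])-.4
L=np.array([(-38,0,106),(38,0,106)])/1e3
ls=np.array([(275.3,213.7),(237,229.6)])-.4;lt=np.array([(263.4,201),(266.5,168.2)])-.4
g=lambda s:np.r_[(proj("side",st2w(s,B))-ps).ravel(),(proj("top",st2w(s,Bt))-pt).ravel(),(proj("side",st2w(s,L))-ls).ravel(),(proj("top",st2w(s,L))-lt).ravel()]
r=least_squares(g,[.6,-.05,0],loss="soft_l1");print("station",r.x.round(4),g(r.x).round(1))
E
python3 go.py .615 -.0395 .162 -.0165
```

```text
time: 19.62
ee_pos: [0.522, -0.1317, 0.165]
eef_rot: [3.14, -0.003, 0.013]
contact_force: [0.0, 0.1, -2.0]
width: 0.339
grasp_force: 80.6
station [ 0.6116 -0.0398 -0.0329] [-0.5  0.1  1.1 -0.8 -0.8 -2.3 -0.8 -0.9 -0.9  0.1  0.3  0.3 -0.2 -0.6
 -0.6 -0.7 -0.1  0.1 -0.2  0.2 -1.2  1. ]
pos [ 0.522  -0.1317  0.165 ] toolx yaw -0.0019 F [ 0.   0.1 -2. ] w 0.339 g 80.6 joints [-0.11  0.6   0.47  1.92 -0.4   0.71 -0.98]
shift [ 0.0928 -0.0924  0.0036] turn 0.015
```

```bash
python3 shift.py '[[[0.2,-0.2,0],0.6,0],[[0.45,-0.45,0],0.6,0],[[0.7,-0.7,0],0.6,0],[[0.908,-0.92,0],0.6,0],[[0.908,-0.92,0.1],0.6,0],[[0.908,-0.92,0.2],0.6,0],[[0.908,-0.92,0.24],0.62,0],[[0.908,-0.92,0.24],0.62,0]]'; python3 shift.py '[[[0,0,0],0,0],[[0,0,0],0,0]]'; python3 go.py .6128 -.0398 .14 -.033; python3 - <<'E'
from ov import *
from station import robot
st=np.array([.6116,-.0398,-.0329])
V=[(1,0,1),(0,0,1),(0,1,1),(1,1,1),(1,1,0),(0,1,0)]
hs=np.array([(212,255),(232.8,243.7),(245.8,258.7),(222.8,268.3),(229.5,283.3),(248.3,274.2)])-.4
def mod(p,V):
    th,x0,x1,r0,r1,t=p;return st2w(st,rot([((x0,x1)[a],(r0,r1)[b],(-t,t)[c]) for a,b,c in V],th))
g=lambda p:np.r_[(proj("side",mod(p,V))-hs).ravel(),(np.array(p)-[0,59,101,36,98,18])[1:]*.05]
r=least_squares(g,[.3,59,101,36,98,18],x_scale=[.1,5,5,5,5,5]);print(r.x.round(3),r.fun.round(1))
s=robot.snapshot("side");t=robot.snapshot("top");pickle.dump([s,t],open("p4.pkl","wb"))
o=draw("side",[],180,195,100,100,6,s["img"])
b=draw("top",[],215,120,50,66,4,t["img"])
O=np.zeros((600,800,3),np.uint8);O[:600,:600]=o;O[:264,600:800]=b;cv2.imwrite("pics/p4.png",O)
E
```

```text
time: 20.28
ee_pos: [0.6078, -0.0403, 0.1345]
eef_rot: [3.141, -0.055, -0.008]
contact_force: [0.8, -0.1, -1.5]
width: 0.345
grasp_force: 80.7
time: 20.45
ee_pos: [0.61, -0.0404, 0.1369]
eef_rot: [3.141, -0.055, -0.0]
contact_force: [0.8, -0.4, -1.2]
width: 0.345
grasp_force: 80.7
pos [ 0.61   -0.0404  0.1369] toolx yaw -0.0352 F [ 0.8 -0.4 -1.2] w 0.345 g 80.7 joints [-0.26  0.73  0.47  1.73 -0.44  0.79 -1.19]
shift [ 0.0028 -0.0007 -0.0031] turn -0.002
[ 0.369 61.866 99.507 42.165 92.635 15.542] [ 0.2 -1.1 -0.1  1.  -0.7 -0.2  0.8  0.2 -1.1  0.5  1.  -0.4  0.1 -0.1
  0.3 -0.3 -0.1]
```

View pics/p4.png

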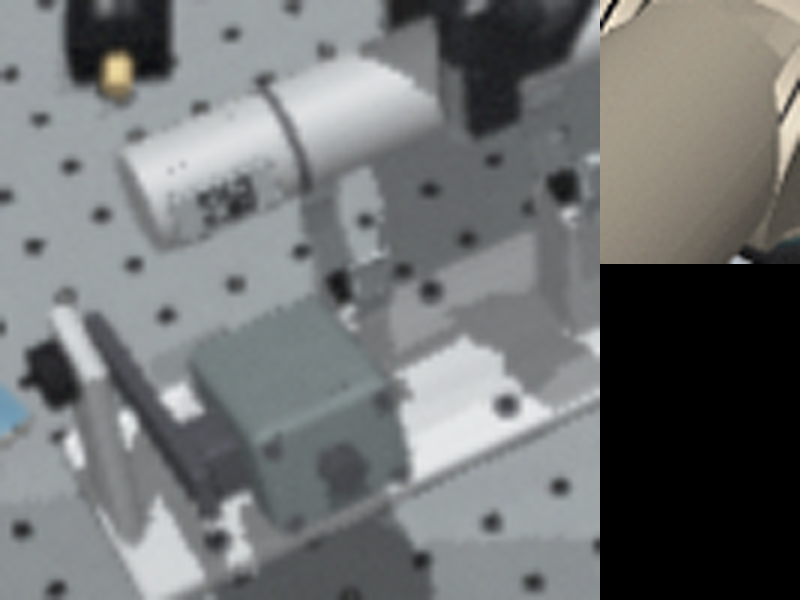

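```bash
cat > plate.py <<'E'
from ov import *
def plate(p,b):
    a=np.array([np.cos(p[3]),np.sin(p[3]),0]);n=np.array([-a[1],a[0],0]);z=np.array([0,0,1.])
    nr=np.sin(b)*n+np.cos(b)*z;tg=np.cos(b)*n-np.sin(b)*z;c=np.array(p[:3])+.08*a+.018*nr
    return [c]+[c+i*.015*a+j*.007*tg for i,j in((1,-1),(-1,-1),(-1,1),(1,1))]
E
python3 - <<'E'
from plate import *
for b in(15,25,35):
    print("p2",b,((proj("side",plate([.519,-.143,.016,0],np.radians(b)))-[195,150]+.5)*8).round().astype(int).tolist())
p=[.609,-.0404,.146,-.0345]
for b in(55,65,75,85):
    print("p4",b,((proj("side",plate(p,np.radians(b)))-[180,195]+.5)*6).round().astype(int).tolist())
print(((cv2.convexHull(proj("side",[a for a,_ in cylL(p)]).astype(np.float32))[:,0]-[180,195]+.5)*6).round().astype(int).tolist())
E
```

```text
p2 15 [[348, 477], [282, 480], [386, 432], [413, 475], [308, 524]]
p2 25 [[353, 488], [288, 488], [393, 440], [418, 488], [314, 536]]
p2 35 [[359, 499], [294, 498], [399, 450], [423, 500], [319, 548]]
p4 55 [[221, 186], [162, 184], [263, 141], [280, 187], [179, 231]]
p4 65 [[225, 196], [167, 195], [268, 152], [282, 196], [182, 240]]
p4 75 [[228, 205], [171, 207], [272, 163], [283, 204], [183, 247]]
p4 85 [[230, 214], [175, 218], [276, 174], [283, 209], [183, 253]]
[[785, -30], [783, -22], [780, -16], [160, 254], [158, 255], [154, 253], [149, 247], [143, 237], [137, 226], [131, 213], [125, 199], [120, 186], [115, 173], [113, 162], [111, 154], [112, 149], [114, 148], [737, -115], [743, -114], [750, -110], [758, -102], [765, -92], [772, -80], [778, -67], [782, -54], [784, -41]]
```

The crop shows the plate facing +y and slightly up, with its code centred at (230,203). Compared with my model this gives about 70°, and the head's target is 69–71°. I'll correct x by about 3 mm and go down to the lips.

Careful with the scale: shifts go in units of 100 mm and turns go in units of 0.05 rad. That gives: 0.032 m is 0.32, 0.028 m is 0.28.

```bash
python3 shift.py '[[[0.007,-0.005,0.1],0,0],[[0.007,-0.005,0.2],0,0],[[0.007,-0.005,0.28],0,0],[[0.007,-0.005,0.32],0,0],[[0.007,-0.005,0.32],0,0],[[0.007,-0.005,0.32],0,0],[[0.007,-0.005,0.32],0,0]]'; python3 go.py .6135 -.0398 .079 -.033
```

```text
time: 21.13
ee_pos: [0.6114, -0.0389, 0.1048]
eef_rot: [3.141, -0.052, 0.001]
contact_force: [0.0, -1.4, -2.1]
width: 0.34
grasp_force: 80.7
pos [ 0.6114 -0.0389  0.1048] toolx yaw -0.0334 F [ 0.  -1.4 -2.1] w 0.34 g 80.7 joints [-0.25  0.78  0.44  1.74 -0.47  0.73 -1.17]
shift [0.0021 0.0009 0.0258] turn -0.0
```

In the tool's units: 0.014 m is 0.14, 0.012 m is 0.12.

```bash
python3 shift.py '[[[0.02,0.01,0.04],0,0],[[0.02,0.01,0.07],0,0],[[0.02,0.01,0.1],0,0],[[0.02,0.01,0.12],0,0],[[0.02,0.01,0.14],0,0]]'; python3 shift.py '[[[0,0,0.02],0,0],[[0,0,0.04],0,0],[[0,0,0.06],0,0]]'; python3 go.py .6135 -.0398 .079 -.033
```

```text
time: 21.55
ee_pos: [0.6152, -0.0397, 0.0928]
eef_rot: [-3.14, 0.052, -0.007]
contact_force: [-1.5, 0.7, 11.8]
width: 0.342
grasp_force: 82.0
time: 21.8
ee_pos: [0.6155, -0.0396, 0.0867]
eef_rot: [-3.141, 0.053, -0.008]
contact_force: [0.6, 1.5, 5.6]
width: 0.344
grasp_force: 81.9
pos [ 0.6155 -0.0396  0.0867] toolx yaw -0.0334 F [0.6 1.5 5.6] w 0.344 g 81.9 joints [-0.23  0.8   0.42  1.75 -0.48  0.69 -1.15]
shift [-0.002   0.0003  0.0077] turn -0.0
```

In the tool's units: -0.0015 m is -0.015, 0.0085 m is 0.085.

```bash
python3 shift.py '[[[-0.015,0,0.03],0,0],[[-0.015,0,0.06],0,0],[[-0.015,0,0.075],0,0],[[-0.015,0,0.085],0,0]]'; python3 go.py .6135 -.0398 .079 -.033; python3 shift.py '[[[0,0,0.01],0,0],[[0,0,0.01],0,0]]';python3 go.py .6135 -.0398 .079 -.033
```

```text
time: 22.13
ee_pos: [0.6128, -0.0394, 0.0788]
eef_rot: [-3.14, 0.052, -0.004]
contact_force: [-5.0, 3.2, 27.8]
width: 0.347
grasp_force: 83.7
pos [ 0.6128 -0.0394  0.0788] toolx yaw -0.0333 F [-5.   3.2 27.8] w 0.347 g 83.7 joints [-0.23  0.81  0.42  1.75 -0.49  0.68 -1.15]
shift [ 0.0007  0.0004 -0.0002] turn -0.0
time: 22.3
ee_pos: [0.6129, -0.0394, 0.0788]
eef_rot: [-3.139, 0.052, -0.005]
contact_force: [-4.7, 1.8, 26.4]
width: 0.34
grasp_force: 84.2
pos [ 0.6129 -0.0394  0.0788] toolx yaw -0.0334 F [-4.7  1.8 26.4] w 0.34 g 84.2 joints [-0.23  0.81  0.42  1.76 -0.49  0.68 -1.15]
shift [ 0.0006  0.0003 -0.0002] turn -0.0
```

In the tool's units: -0.11 m is -1.1, -0.07 m is -0.7.

```bash
python3 shift.py '[[[0,0,-0.015],0,0],[[0,0,-0.015],0,0.45],[[0,0,-0.015],0,0.6],[[0,0,-0.015],0,0.65],[[0,0,-0.015],0,0.65],[[0,0,-0.3],0,0.65],[[0,0,-0.7],0,0.65],[[0,0,-1.1],0,0.65]]'; python3 shift.py '[[[0,0,-0.2],0,0.65],[[-0.3,0.3,-0.3],0,0.65],[[-0.6,0.6,-0.3],0,0.65],[[-0.9,0.9,-0.3],0,0.65],[[-1.2,1.2,-0.3],0,0.65],[[-1.5,1.5,-0.3],0,0.65],[[-1.8,1.8,-0.3],0,0.65],[[-2,2,-0.3],0,0.65]]'; python3 shift.py '[[[0,0,0],0,0.65],[[0,0,0],0,0.65]]'; python3 - <<'E'
from plate import *
from station import robot
s=robot.snapshot("side");t=robot.snapshot("top");pickle.dump([s,t],open("p5.pkl","wb"))
o=draw("side",[],185,205,100,85,6,s["img"]);b=draw("top",[],222,120,60,110,5,t["img"])[:, :200]
b=draw("top",[],232,128,50,100,4,t["img"])
O=np.zeros((600,800,3),np.uint8);O[:510,:600]=o;O[:400,600:800]=b;cv2.imwrite("pics/p5.png",O)
p=[.6116,-.0398,.088,-.033]
for bb in(60,70,80):
    print(bb,((proj("side",plate(p,np.radians(bb)))-[185,205]+.5)*6).round().astype(int).tolist())
print(((cv2.convexHull(proj("side",[a for a,_ in cylL(p)]).astype(np.float32))[:,0]-[185,205]+.5)*6).round().astype(int).tolist())
E
```

```text
time: 22.97
ee_pos: [0.6102, -0.0399, 0.1848]
eef_rot: [3.14, -0.053, -0.007]
contact_force: [0.1, 0.1, 0.0]
width: 0.652
grasp_force: 0.0
time: 23.63
ee_pos: [0.4021, -0.2347, 0.2151]
eef_rot: [3.141, -0.055, -0.002]
contact_force: [-0.3, -0.1, -0.5]
width: 0.647
grasp_force: 0.0
time: 23.8
ee_pos: [0.4034, -0.2345, 0.2152]
eef_rot: [3.141, -0.06, -0.001]
contact_force: [0.8, 1.0, 0.2]
width: 0.646
grasp_force: 0.0
60 [[207, 264], [152, 264], [247, 221], [262, 263], [167, 306]]
70 [[210, 273], [156, 275], [252, 232], [263, 271], [169, 314]]
80 [[213, 281], [160, 285], [256, 242], [263, 277], [169, 319]]
[[740, 43], [738, 51], [735, 55], [148, 323], [145, 323], [142, 320], [137, 314], [131, 305], [125, 293], [119, 281], [113, 268], [109, 255], [105, 244], [102, 234], [101, 227], [102, 222], [690, -36], [694, -38], [700, -37], [707, -32], [714, -25], [721, -15], [728, -3], [733, 9], [737, 22], [740, 33]]
```

View pics/p5.png

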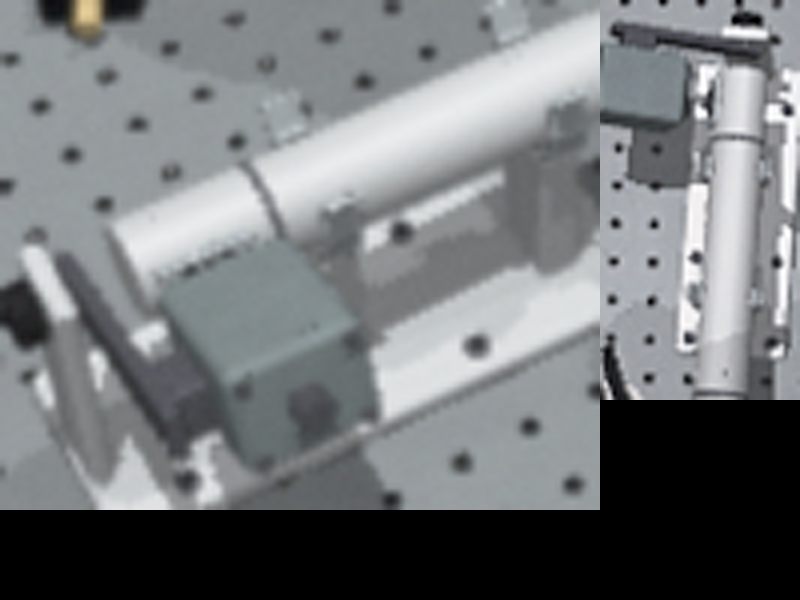

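```bash
python3 - <<'E'
from ov import *
st=np.array([.6116,-.0398,-.0329]);ang=lambda P:np.degrees(np.arctan2(*(P[1]-P[0])[::-1])).round(1)
for th in(.2,.3,.35,.4,.5):
    q=[ang(proj("top",st2w(st,rot([(115,80,t),(115,5,t)],th)))) for t in(-8,8)]
    e=[ang(proj("side",st2w(st,rot([(x,40,18),(x,92,18)],th)))) for x in(60,100)]
    k=[ang(proj("side",st2w(st,rot([(x,98,18),(x,98,-18)],th)))) for x in(60,100)]
    print(th,"bar top",q,"head radial",e,"head thick",k)
A=lambda a,b:np.degrees(np.arctan2(b[1]-a[1],b[0]-a[0])).round(1)
print("meas st_side radial",A((305,262),(383,352)),A((180,330),(245,410)),"thick",A((383,352),(398,445)),A((245,410),(285,500)))
P=((proj("side",st2w(st,rot([(80,36,18),(80,98,18)],.35)))-[185,205]+.5)*6);print(P.round(0), P@[.918,-.396])
E
```

```text
0.2 bar top [np.float64(6.5), np.float64(6.5)] head radial [np.float64(53.2), np.float64(56.1)] head thick [np.float64(78.4), np.float64(75.7)]
0.3 bar top [np.float64(8.2), np.float64(8.3)] head radial [np.float64(50.3), np.float64(53.8)] head thick [np.float64(76.0), np.float64(73.8)]
0.35 bar top [np.float64(9.1), np.float64(9.2)] head radial [np.float64(48.6), np.float64(52.5)] head thick [np.float64(75.0), np.float64(73.0)]
0.4 bar top [np.float64(10.1), np.float64(10.2)] head radial [np.float64(46.7), np.float64(50.9)] head thick [np.float64(74.0), np.float64(72.3)]
0.5 bar top [np.float64(12.0), np.float64(12.2)] head radial [np.float64(41.8), np.float64(46.9)] head thick [np.float64(72.3), np.float64(70.9)]
meas st_side radial 49.1 50.9 thick 80.8 66.0
[[219. 251.]
 [307. 359.]] [101.38582351 140.1923579 ]
```

The cell is down in both clips, with the upper dot row of the plate at (165–260, 245–272), directly in front of the head's window. The head hasn't moved and the arm is clear, so I'm handing in.

```bash
python3 - <<'E'
from station import robot
print(robot.job_done())
E
```

```text
the job is handed in; nothing more can be done
None
```

I rolled the gas cell about 145° on the table, snapped it down into both clips with its plate facing the reader window, and handed the job in at about 24 s; by my measurements the plate is within roughly 5° of square and may sit 1–2 mm short of the window's centre.

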